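# Raise the can rack's stop before taking away the bottle that props the can

### The job

A wound-spray can lies across the sloping can rack, whose folding stop has been left down: only the tall dropper bottle standing in front keeps the can from rolling off. With the bottle still in place, swing the stop fully up by its lever knob; then take the bottle out and stand it upright in the free end of the white drug tray, carrying it slowly and setting it down rather than dropping it. The can must stay on the rack, left lying against the raised stop, and the other two bottles in the tray must stay standing where they are.

Things in the scene. Friction and masses are not known exactly. Their poses are not given: they have to be found in the camera images.
- can_rack: White sheet-steel rack, open at the front, fixed. Bed 190 deep x 202 wide, sloping 5 degrees down to the front; front edge 30 mm above the desk, cheek tops 60 mm (front) to 77 mm (rear), back panel 91 mm. Origin on the desk at mid-width, 14 mm in front of the bed's front edge; +x to the rear (uphill), +y to its left (lever side).
- stop (a joint): Folding stop, rad: 0 to 0.2 = folded down to the front, 1.08 = fully up at its end stop. Two steel fingers (14 mm wide, 58 mm either side of mid-width, tops 70 mm above the desk when up, lying left and right of the bottle when down) swing together with a lever outside the left cheek. Stiff hinge (0.1 N m, about 1.5 N at the knob); stays where it is left.
- stop_knob (a point): Middle of the grey knob on the lever: round bar, 14 mm diameter, 42 mm long, parallel to the rack's y, 15 mm clear of the left cheek. It moves on a 75 mm radius about the pivot line: from in front of it (lever 20 degrees above level, knob 48 mm above the desk) when down, up and rearwards to nearly above it (82 degrees, knob 96 mm up) when raised.
- stop_pivot (a point): Point on the stop's pivot line (parallel to the rack's y axis), level with the knob's middle along that line, 22 mm above the desk; fixed.
- spray_can: Wound-spray can, 55 mm diameter, 190 mm long, about 0.22 kg, lying across the rack parallel to the rack's y axis. Origin at the centre of its base; its z axis runs along the can to the cap.
- can_middle (a point): Centre of the lying can, on its axis, midway along; about 60 mm above the desk and 35 mm behind the rack's origin at the start, about 31 mm behind it when it rests on the raised stop. The can's top is 87 mm above the desk.
- dropper_bottle: Tall white dropper bottle, about 0.16 kg, standing on the desk in front of the rack at mid-width, touching the can. Body 44 mm wide up to its shoulder 92 mm high; above it a narrow ribbed white cap, to be gripped as 22 mm wide from 92 to 123 mm. Origin at the centre of its underside, z up.
- drug_tray: White rectangular plastic tray, 137 x 223 mm over its flat rim, 117 x 203 mm clear inside the rim, 23 mm high, floor 3 mm above the desk, fixed. Origin at the centre of its underside; y along its length, +y towards the free end (the end nearer the robot).
- tray_free_end (a point): Point on the tray's floor in the middle of its free end, 45 mm from the tray's centre.
- small_dropper: Small white dropper bottle, 37 mm wide, 106 mm tall, standing in the tray's occupied end. Origin at the centre of its underside.
- brown_vial: Brown glass vial with white cap, 42 mm diameter, 86 mm tall, standing in the tray's occupied end. Origin at the centre of its underside.

How it is judged:
By the outcome, as a careful person would: the job done as asked, in the order asked, and still so for the second after the job is handed in, with the robot touching nothing.
It also fails if it takes over 58 s, if anything falls off the work surface, if the arm or the gripper's body presses on something with over 40 N, if the wrist force passes 120 N, or if a joint passes its speed limit or range.

### The arm

A 6-joint arm with a two-finger parallel gripper is mounted at the origin on a cart in front of the work surface, level with it; the furniture and walls round the work are solid. World frame = base frame: x ahead of the robot, y to its left, z up, the work surface at z = 0. Lengths are in mm, angles in rad, forces in N, time in s.
With the tool pointing down it reaches from about 300 to 875 mm from the base axis. Payload 6.4 kg.
Tool frame: the origin (TCP) lies midway between the tips of the shut fingers; the grasp point (between the pads) lies 19 mm behind it (tcp_to_grasp is the distance from the TCP to the grasp point, in mm); z points along the fingers, y is the line along which they close (so a half turn about z gives the same grasp; the last joint's range is limited). The gripper opens to 88 mm and grips with 3 to 60 N. Pads are 18 mm wide; open, the fingers measure 123 mm over their backs; the gripper's body (75 mm by 187 mm) begins 45 mm behind the grasp point.
Start: joints at [-1.499, 0.181, 1.607, -0, 1.354, -0.206], TCP at [157.704, -552.965, 238.714] pointing down, gripper open.
Joint ranges: [-2.99, 2.99], [-0.89, 2.07], [0.3, 2.58], [-1.14, 4.28], [0, 2.63], [-3.12, 3.12]. Speed limits (rad/s): [2.57, 2.57, 3.01, 3.14, 3.14, 3.14].

### API

Orientations are given as a rotation vector (axis times angle).
In Python, from rig import read_state, read_camera, sign_off, tcp_to_grasp gives the robot as it stands. The module is installed in compiled form; this text tells all that it offers.
- The arm moves only by the shell command python3 -m pendant 'ROWS' [FORCE]. ROWS is JSON, a list of rows, each an object with "travel": the shift along the tool's x, y, z in units of 400 mm (1.0 is 400 mm), a list of three; "rot": the turn, a rotation vector about the tool's x, y, z in units of pi rad (1.0 is pi rad), a list of three; "jaw": the opening, from -1 (shut) to 1 (fully open). In form: [{"travel": [tx, ty, tz], "rot": [wx, wy, wz], "jaw": jaw}, ...]. A call has 1 to 10 rows; each row is the pose to reach, as a shift and turn from the pose commanded when the call began, along the tool's axes at that moment, turning the shorter way round; what a row does not reach only later rows make up. A row lasts 1/12 s, in which the tool goes at most 41.7 mm and 7.16 degrees, less where a joint would pass 70% of its speed; a pose out of reach is approached as far as the arm can. A call with a number of a shift or a turn outside -1 to 1 is refused whole. A call with a gripper value outside its range is refused whole. The fingers move at their own pace and stop on an object; FORCE is the grip in N (left out, the last holds). Time passes only in rows, so rows that repeat a pose let the fingers close. It gives the time, the measured TCP pose, the force, the opening and the grip force at its end, in the units of the state.
- read_state(): the state, without advancing time (a new reading comes with each control period).
- read_camera(name): name is "scene" or "top"; returns a dict with "img" (480x640x3 uint8, red, green, blue), "range_z" (480x640 float32, mm along the optical axis (not along the pixel's ray), 0 where there is no reading), "camera_matrix" (3x3 intrinsics, pixels), "pose" (4x4, takes a point from camera to world coordinates). Camera axes: x right, y down, z forward; pixel columns grow to the right and rows downward; lengths in mm; the calibration is good to about 2 mm. A picture is of the moment at which its call begins.
- sign_off(): hands the job in; it is judged then, once.
The state is a dict: "clock": time; "q": joint angles; "qd": joint speeds; "effort": joint torques, N m; "tool_pos": TCP position; "orientation": TCP orientation; "contact_force": force on the tool from outside, world axes, zero at the start; "ft_torque": the same for the moment, N m; "finger_gap": finger opening in mm; "grip_force": force on a finger pad.
Only numpy, scipy, OpenCV 4.12 (cv2) and the standard library are available. Lean on these libraries where they do the work, as an engineer would, in place of code of your own. Each camera call takes 0.05 s, during which the arm holds its last target. There are 200 camera calls.

## Working session

There is one attempt and no reset: what is moved stays moved. The work goes in short steps, Python scripts to look and compute and a shell command to move; the robot and the scene stay as the last step left them, time stands still between calls to the robot, and variables do not carry over. Pictures are saved under pics/ and viewed, at most 12 in all, crops included, and the job is handed in when it is done.

```bash
mkdir -p pics; python3 - <<'E'
from rig import *
import cv2,numpy as np
for n in("scene","top"):
    c=read_camera(n); cv2.imwrite(f"pics/{n}0.png",c["img"][...,::-1]); np.savez(f"{n}0.npz",**c)
    print(n,c["camera_matrix"].tolist(),c["pose"].round(3).tolist())
print(read_state(),tcp_to_grasp)
E
```

```text
scene [[580.7358233709904, 0.0, 310.78845223488264], [0.0, 580.7358233709904, 236.27852276815995], [0.0, 0.0, 1.0]] [[-0.658, -0.331, 0.677, -255.988], [-0.753, 0.298, -0.586, 689.716], [-0.007, -0.895, -0.445, 601.27], [0.0, 0.0, 0.0, 1.0]]
top [[569.7935504725831, 0.0, 322.9776713151506], [0.0, 569.7935504725831, 243.90538951172468], [0.0, 0.0, 1.0]] [[-0.001, -0.995, 0.098, 474.585], [-0.999, -0.003, -0.037, -5.862], [0.037, -0.098, -0.994, 1174.329], [0.0, 0.0, 0.0, 1.0]]
{'clock': 0.1, 'q': array([-1.49930516e+00,  1.81457052e-01,  1.60785062e+00,  6.83203131e-06,
        1.35381203e+00, -2.06294008e-01]), 'qd': array([-1.60363185e-03, -2.20420504e-03, -1.17001275e-03, -7.37200435e-05,
        1.75984359e-04, -1.20396097e-03]), 'effort': array([ 2.96433454e-04, -4.34824848e+01, -3.42696977e+01,  7.04466342e-02,
        3.41324299e-02, -4.49471065e-05]), 'tool_pos': array([ 157.66888907, -552.48356591,  237.93342557]), 'orientation': array([-3.10983072e+00, -4.34729196e-01, -1.71922729e-04]), 'contact_force': array([-0.36180128,  0.13721465,  0.00169076]), 'ft_torque': array([-0.0037155 , -0.02861674,  0.05761337]), 'grip_force': 0.0, 'finger_gap': 88.27908022223374} 18.700000000000003
```

View pics/scene0.png

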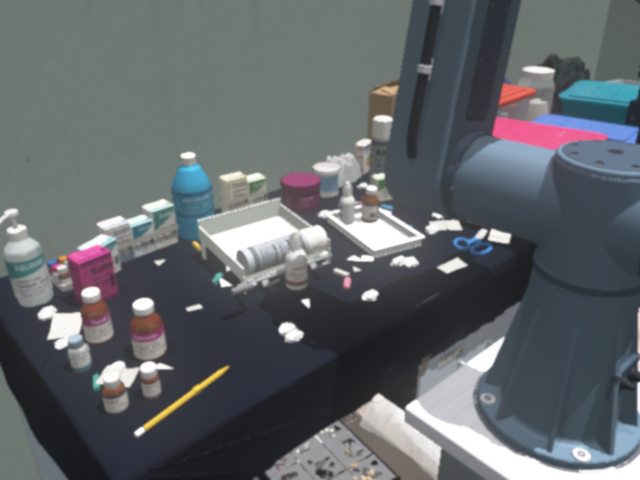

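View pics/top0.png

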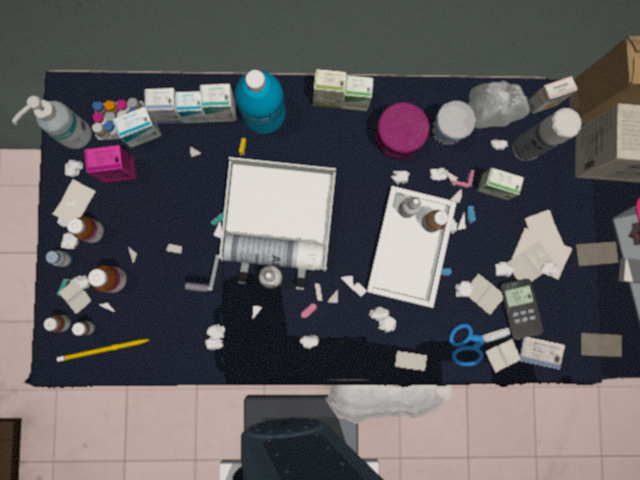

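The top picture shows the rack (225–335, 160–270), the knob near (197,287), the bottle at (270,275) and the tray (370–452, 188–305). I'll enlarge these areas.

```bash
python3 - <<'E'
import cv2
im=cv2.imread("pics/top0.png")
a=cv2.resize(im[150:310,180:345],None,fx=3.6,fy=3.6,interpolation=2)
b=cv2.resize(im[180:310,362:460],None,fx=4.4,fy=4.4,interpolation=2)
cv2.imwrite("pics/a.png",a);cv2.imwrite("pics/b.png",b)
E
```

```text
(no output)
```

View pics/a.png

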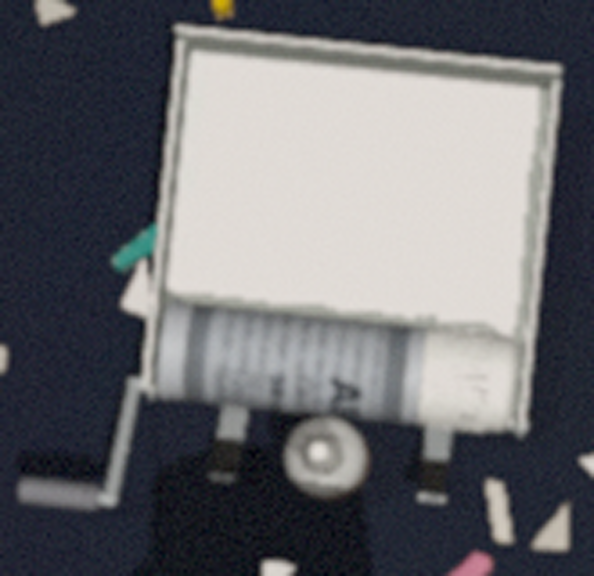

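View pics/b.png

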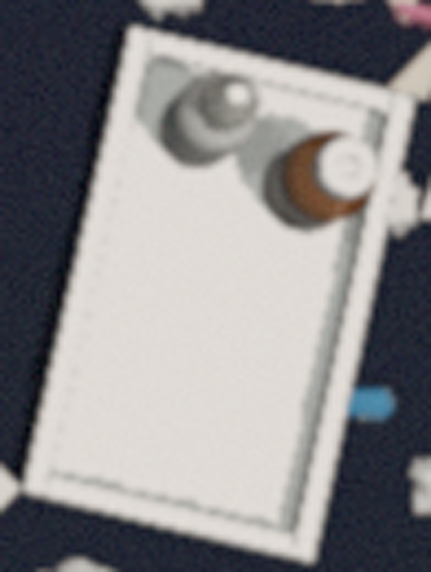

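In crop a: back-panel corners at about (180,32) and (558,68), cheek fronts at (150,393) and (522,430), knob from (20,488) to (98,497), bottle cap tip at (318,452). In crop b: tray rim corners at (133,28), (412,95), (315,560) and (25,490). Both tray bottles are at the far end.

```bash
cat > h.py <<'E'
import numpy as np
from scipy.spatial.transform import Rotation as R
def ray(c,u,v,z):
    K=c["camera_matrix"];P=c["pose"]
    d=P[:3,:3]@np.linalg.inv(K)@[u,v,1]; o=P[:3,3]
    return o+d*(z-o[2])/d[2]
def cloud(c):
    v,u=np.mgrid[:480,:640];z=c["range_z"];K=c["camera_matrix"];P=c["pose"]
    p=np.stack([(u-K[0,2])/K[0,0]*z,(v-K[1,2])/K[1,1]*z,z],-1)
    w=p@P[:3,:3].T+P[:3,3]; w[z==0]=np.nan
    return w
E
python3 - <<'E'
from h import *
c=np.load("top0.npz")
A=lambda u,v,z:ray(c,180+(u+.5)/3.6-.5,150+(v+.5)/3.6-.5,z)
B=lambda u,v,z:ray(c,362+(u+.5)/4.4-.5,180+(v+.5)/4.4-.5,z)
for n,p in dict(BL=A(180,32,91),BR=A(558,68,91),FL=A(150,393,60),FR=A(522,430,60),k1=A(20,488,50),k2=A(98,497,50),cap=A(318,452,123),capbase=A(325,460,92),fingL=A(222,475,15),fingR=A(432,497,15),
  canL=A(160,350,60),canR=A(520,385,60)).items(): print(n,p.round(1))
t=[B(133,28,23),B(412,95,23),B(315,560,23),B(25,490,23)]
print(np.round(t,1),np.mean(t,0)); print(B(235,95,106),B(345,165,86))
for cn in("top0","scene0"):
    w=cloud(np.load(cn+".npz"));
    def sel(lo,hi):
        m=np.all((w>lo)&(w<hi),-1); q=w[m]; return len(q),(q.mean(0).round(1),np.percentile(q,[2,98],0).round(1).tolist()) if len(q) else 0
    k=A(58,492,50); print(cn,"knob",sel(k-[20,35,18],k+[20,35,30]))
    b=A(318,452,123); print("cap",sel(b-[25,25,25],b+[25,25,15])); print("shoulder",sel([b[0]-40,b[1]-40,60],[b[0]+10,b[1]+40,140]))
    m=np.array(t).mean(0); print("trayfloor",sel(m-[50,50,23],m+[50,50,-10]))
E
```

```text
BL [746.4 133.9  91. ]
BR [728.4 -68.8  91. ]
FL [554.8 151.1  60. ]
FR [535.  -50.4  60. ]
k1 [503.8 221.7  50. ]
k2 [498.9 179.6  50. ]
cap [520.2  56.4 123. ]
capbase [517.4  54.5  92. ]
fingL [512.  116.4  15. ]
fingR [499.6  -1.5  15. ]
canL [578.2 146.   60. ]
canR [559.5 -49.4  60. ]
[[ 708.6 -190.8   23. ]
 [ 677.5 -322.    23. ]
 [ 460.7 -271.8   23. ]
 [ 492.8 -138.1   23. ]] [ 584.90633861 -230.6728848    23.        ]
[ 662.47030685 -221.60198491  106.        ] [ 634.9417388  -274.05595998   86.        ]
top0 knob (211, (array([502.8, 192.1,  62.5]), [[494.2, 168.4, 51.6], [517.7, 218.7, 69.7]]))
cap (116, (array([521.1,  56.7, 110.7]), [[512.0, 46.4, 98.8], [531.0, 67.0, 124.3]]))
shoulder (296, (array([516.6,  55.7,  87.9]), [[501.8, 37.9, 64.4], [529.1, 76.6, 122.8]]))
trayfloor (1991, (array([ 583.3, -229.6,    3.4]), [[536.5, -278.4, 0.2], [632.4, -182.8, 8.2]]))
scene0 knob (196, (array([493.1, 203.3,  59. ]), [[487.9, 176.5, 51.8], [501.7, 224.6, 63.7]]))
cap (124, (array([513.9,  63.5, 107.7]), [[506.0, 48.7, 98.5], [527.4, 72.1, 119.0]]))
shoulder (454, (array([509.9,  66.7,  84.3]), [[496.4, 49.6, 61.1], [526.4, 80.9, 117.7]]))
trayfloor (289, (array([ 585.6, -242.1,    2.6]), [[537.1, -279.8, 0.0], [632.7, -188.9, 12.3]]))
```

```bash
cat >> h.py <<'E'
X=np.array([.9955,-.0945,0]);Y=np.array([.0945,.9955,0])
def go(pos,ty):  # tool down, tool y = ty; from commanded ~ measured pose
    from rig import read_state
    s=read_state(); R0=R.from_rotvec(s["orientation"]).as_matrix()
    ty=np.array(ty,float);ty/=np.linalg.norm(ty); tz=np.array([0,0,-1.]); R1=np.stack([np.cross(ty,tz),ty,tz],1)
    print("travel",(R0.T@(np.array(pos)-s["tool_pos"])/400).round(4),"rot",(R.from_matrix(R0.T@R1).as_rotvec()/np.pi).round(4))
E
python3 - <<'E'
from h import *; import cv2
c=np.load("scene0.npz");t=np.load("top0.npz")
im=cv2.imread("pics/scene0.png")
cr=cv2.resize(im[215:305,215:345],None,fx=6,fy=6,interpolation=2)
K=c["camera_matrix"];P=np.linalg.inv(c["pose"])
def pr(p): q=K@(P[:3,:3]@p+P[:3,3]); return q[:2]/q[2]
for z in(48,55,62):
    for uv in((20,488),(98,497)):
        p=ray(t,180+(uv[0]+.5)/3.6-.5,150+(uv[1]+.5)/3.6-.5,z); q=pr(p); print(z,p.round(1),((q-[215,215]+.5)*6-.5).round(0))
p=ray(t,180+135.5/3.6-.5,150+380.5/3.6-.5,22); print("pivot",p,X@p,"knob",X@[501.3,200.6,0])
cv2.imwrite("pics/c.png",cr)
go([501.3,200.6,180],X);go([501.3,200.6,180],-X)
from rig import read_state
print(R.from_rotvec(read_state()["orientation"]).as_matrix().round(3))
E
```

```text
48 [503.8 222.1  48. ] [ 95. 483.]
48 [498.9 179.9  48. ] [220. 439.]
55 [503.6 220.7  55. ] [ 98. 461.]
55 [498.8 178.8  55. ] [222. 418.]
62 [503.4 219.3  62. ] [100. 439.]
62 [498.6 177.6  62. ] [225. 397.]
pivot [564.81825537 164.87143864  22.        ] 546.696222272311 knob 480.08745000000005
travel [ 1.3424 -1.5747  0.1476] rot [-0.0004 -0.0004 -0.3815]
travel [ 1.3424 -1.5747  0.1476] rot [-4.000e-04  4.000e-04  6.185e-01]
[[ 0.962  0.274 -0.   ]
 [ 0.274 -0.962  0.002]
 [ 0.    -0.001 -1.   ]]
```

View pics/c.png

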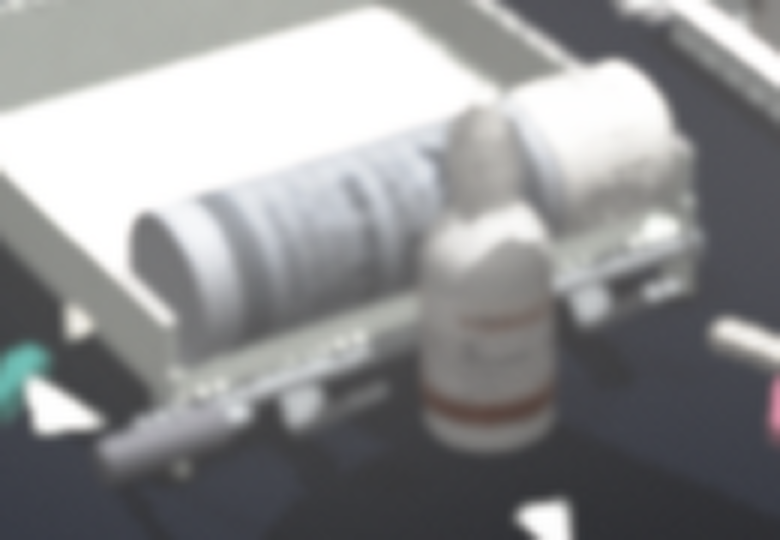

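The knob runs from about (110,455) to (235,412) in the crop. That puts its axis near z = 56, a lever angle of about 27°, which agrees with the pivot-to-knob distance of 66.6 mm. Now I'll move above the knob.

```bash
python3 -m pendant '[{"travel":[0.67,-0.79,0],"rot":[0,0,-0.19],"jaw":0.2},{"travel":[0.67,-0.79,0],"rot":[0,0,-0.19],"jaw":0.2},{"travel":[0.67,-0.79,0],"rot":[0,0,-0.19],"jaw":0.2},{"travel":[0.67,-0.79,0],"rot":[0,0,-0.19],"jaw":0.2},{"travel":[0.67,-0.79,0],"rot":[0,0,-0.19],"jaw":0.2},{"travel":[0.67,-0.79,0],"rot":[0,0,-0.19],"jaw":0.2},{"travel":[0.67,-0.79,0],"rot":[0,0,-0.19],"jaw":0.2},{"travel":[0.67,-0.79,0],"rot":[0,0,-0.19],"jaw":0.2},{"travel":[0.67,-0.79,0],"rot":[0,0,-0.19],"jaw":0.2},{"travel":[0.67,-0.79,0],"rot":[0,0,-0.19],"jaw":0.2}]'
python3 -c "
from h import *
go([501.2,199.7,180],X)"
```

```text
clock: 0.93
tool_pos: [328.9, -173.4, 238.6]
orientation: [2.846, 1.33, 0.0]
contact_force: [1.3, 0.4, 0.2]
finger_gap: 52.7
grip_force: 0.0
travel [ 0.9918 -0.2681  0.1466] rot [ 1.000e-04 -0.000e+00 -1.916e-01]
```

```bash
python3 -m pendant '[{"travel":[0.99,-0.268,0.147],"rot":[0,0,-0.19],"jaw":0.2},{"travel":[0.99,-0.268,0.147],"rot":[0,0,-0.19],"jaw":0.2},{"travel":[0.99,-0.268,0.147],"rot":[0,0,-0.19],"jaw":0.2},{"travel":[0.99,-0.268,0.147],"rot":[0,0,-0.19],"jaw":0.2},{"travel":[0.99,-0.268,0.147],"rot":[0,0,-0.19],"jaw":0.2},{"travel":[0.99,-0.268,0.147],"rot":[0,0,-0.19],"jaw":0.2},{"travel":[0.99,-0.268,0.147],"rot":[0,0,-0.19],"jaw":0.2},{"travel":[0.99,-0.268,0.147],"rot":[0,0,-0.19],"jaw":0.2},{"travel":[0.99,-0.268,0.147],"rot":[0,0,-0.19],"jaw":0.2},{"travel":[0.99,-0.268,0.147],"rot":[0,0,-0.19],"jaw":0.2}]'
python3 -m pendant '[{"travel":[0,0,0],"rot":[0,0,0],"jaw":0.2},{"travel":[0,0,0],"rot":[0,0,0],"jaw":0.2},{"travel":[0,0,0],"rot":[0,0,0],"jaw":0.2}]'
python3 -c "
from h import *
go([501.2,199.7,38],X)
from rig import read_state
print(read_state()['q'])"
```

```text
clock: 1.77
tool_pos: [500.6, 199.5, 179.1]
orientation: [-2.328, -2.109, 0.001]
contact_force: [0.1, -0.3, 0.6]
finger_gap: 52.8
grip_force: 0.0
clock: 2.02
tool_pos: [499.8, 196.8, 179.3]
orientation: [-2.328, -2.109, 0.002]
contact_force: [-0.4, 0.7, -0.5]
finger_gap: 52.5
grip_force: 0.0
travel [0.0079 0.0033 0.3533] rot [-0.0005  0.0003 -0.0012]
[ 1.54225252e-01  1.59789609e-01  1.75765678e+00 -4.39657295e-04
  1.22574558e+00  2.52723433e-01]
```

```bash
python3 -m pendant '[{"travel":[0.008,0.003,0.1],"rot":[0,0,0],"jaw":0.2},{"travel":[0.008,0.003,0.2],"rot":[0,0,0],"jaw":0.2},{"travel":[0.008,0.003,0.3],"rot":[0,0,0],"jaw":0.2},{"travel":[0.008,0.003,0.353],"rot":[0,0,0],"jaw":0.2},{"travel":[0.008,0.003,0.353],"rot":[0,0,0],"jaw":0.2},{"travel":[0.008,0.003,0.353],"rot":[0,0,0],"jaw":-0.3}]' 12
python3 - <<'E'
from h import *; from rig import *; import cv2
c=read_camera("scene"); cv2.imwrite("pics/d.png",cv2.resize(c["img"][200:310,200:350,::-1],None,fx=5,fy=5,interpolation=2)); s=read_state();print(s["tool_pos"],s["finger_gap"],s["contact_force"])
E
```

```text
clock: 2.52
tool_pos: [501.2, 198.6, 38.6]
orientation: [-2.33, -2.106, 0.003]
contact_force: [0.2, -0.1, -0.2]
finger_gap: 48.3
grip_force: 0.0
[502.8187429  199.18233703  40.18417064] 44.31563328598176 [0.75526694 0.79315964 0.98403281]
```

View pics/d.png

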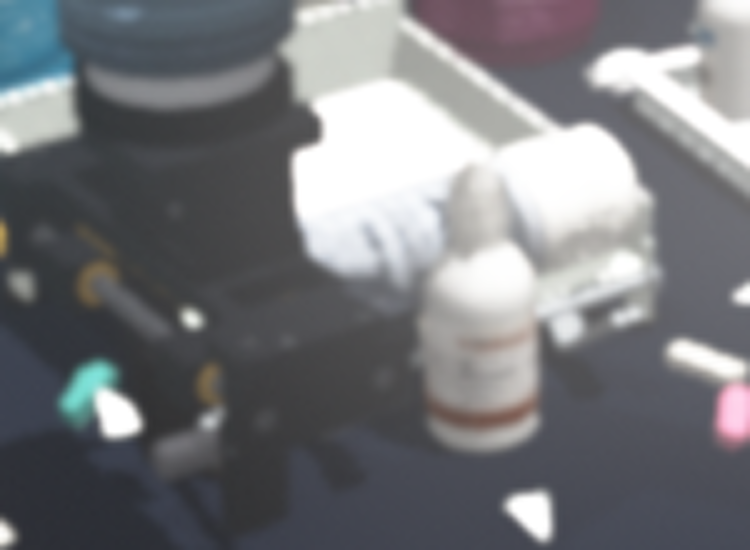

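The picture shows the knob at (180,455) between the open fingers, and the bottle clear at (480,350). Closing.

```bash
python3 -m pendant '[{"travel":[0,0,0],"rot":[0,0,0],"jaw":-0.8},{"travel":[0,0,0],"rot":[0,0,0],"jaw":-0.8},{"travel":[0,0,0],"rot":[0,0,0],"jaw":-0.8},{"travel":[0,0,0],"rot":[0,0,0],"jaw":-0.8},{"travel":[0,0,0],"rot":[0,0,0],"jaw":-0.8},{"travel":[0,0,0],"rot":[0,0,0],"jaw":-0.8},{"travel":[0,0,0],"rot":[0,0,0],"jaw":-0.8},{"travel":[0,0,0],"rot":[0,0,0],"jaw":-0.8},{"travel":[0,0,0],"rot":[0,0,0],"jaw":-0.8}]' 12
python3 - <<'E'
from h import *; from rig import *
s=read_state();p=s["tool_pos"];print(s["contact_force"],s["grip_force"],p, X@p, p[2]+18.7)
k=X@p
t0=np.arccos((546.8-k)/75);print(np.degrees(t0))
for t in np.linspace(t0,np.radians(82),9): print(np.degrees(t).round(1),"ty",((-75*np.cos(t)+75*np.cos(t0))/400).round(4),"tz",(-(75*np.sin(t)-75*np.sin(t0))/400).round(4))
E
```

```text
clock: 3.32
tool_pos: [497.0, 200.8, 38.2]
orientation: [-2.323, -2.105, 0.011]
contact_force: [-16.5, 2.8, 9.3]
finger_gap: 13.3
grip_force: 11.1
[-16.46768183   2.84937281   9.25548701] 11.100775767808955 [496.99247532 200.84577123  38.15784229] 475.77608380462254 56.85784229257838
18.740119053655764
18.7 ty 0.0 tz -0.0
26.6 ty 0.01 tz -0.0239
34.6 ty 0.0231 tz -0.0461
42.5 ty 0.0392 tz -0.0663
50.4 ty 0.058 tz -0.0842
58.3 ty 0.079 tz -0.0992
66.2 ty 0.1019 tz -0.1113
74.1 ty 0.1262 tz -0.1201
82.0 ty 0.1515 tz -0.1254
```

```bash
python3 -m pendant '[{"travel":[0,-0.005,0],"rot":[0,0,0],"jaw":-0.8},{"travel":[0,-0.01,0],"rot":[0,0,0],"jaw":-0.8},{"travel":[0,-0.01,0],"rot":[0,0,0],"jaw":-0.8}]' 12
python3 - <<'E'
from h import *; from rig import *; import time
c=read_camera("top")
s=read_state();p=s["tool_pos"];print(s["contact_force"],s["grip_force"],p, X@p)
import cv2; cv2.imwrite("pics/e.png",cv2.resize(c["img"][220:320,170:300,::-1],None,fx=5,fy=5,interpolation=2))
E
```

```text
clock: 3.57
tool_pos: [497.1, 200.8, 38.8]
orientation: [-2.328, -2.108, 0.001]
contact_force: [-3.9, 0.8, -0.6]
finger_gap: 13.2
grip_force: 11.9
[-3.76881545  1.60135857 -0.7879608 ] 11.833484871312976 [497.06038428 200.77171522  38.76702583] 475.8506854592889
```

View pics/e.png

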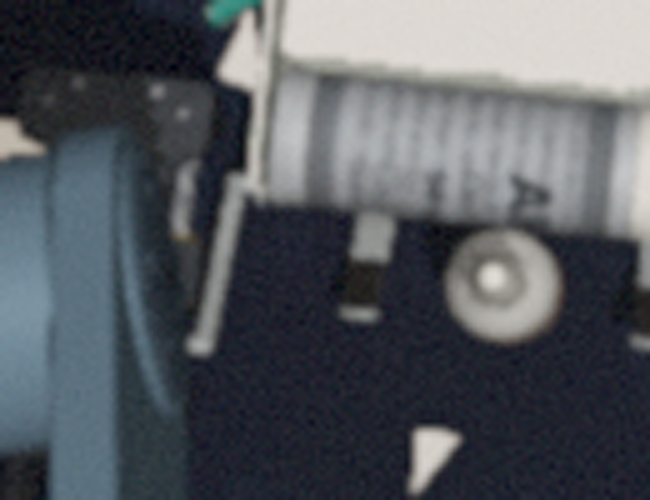

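```bash
python3 -m pendant '[{"travel":[0,0.008,-0.014],"rot":[0,0,0],"jaw":-0.8},{"travel":[0,0.016,-0.027],"rot":[0,0,0],"jaw":-0.8},{"travel":[0,0.026,-0.04],"rot":[0,0,0],"jaw":-0.8},{"travel":[0,0.037,-0.052],"rot":[0,0,0],"jaw":-0.8},{"travel":[0,0.049,-0.063],"rot":[0,0,0],"jaw":-0.8},{"travel":[0,0.062,-0.073],"rot":[0,0,0],"jaw":-0.8},{"travel":[0,0.062,-0.073],"rot":[0,0,0],"jaw":-0.8},{"travel":[0,0.062,-0.073],"rot":[0,0,0],"jaw":-0.8}]'
python3 - <<'E'
from h import *; from rig import *
s=read_state();p=s["tool_pos"];print(p, X@p,s["contact_force"])
E
```

```text
clock: 4.28
tool_pos: [525.8, 197.7, 68.4]
orientation: [2.327, 2.105, 0.007]
contact_force: [9.4, 1.7, -12.9]
finger_gap: 12.7
grip_force: 13.0
[525.75368218 197.67783439  68.4318099 ] 504.7072352620775 [  9.40574713   1.72346689 -12.85078048]
```

```bash
python3 -m pendant '[{"travel":[0,0.01,0],"rot":[0,0,0],"jaw":-0.8},{"travel":[0,0.025,-0.006],"rot":[0,0,0],"jaw":-0.8},{"travel":[0,0.039,-0.011],"rot":[0,0,0],"jaw":-0.8},{"travel":[0,0.052,-0.014],"rot":[0,0,0],"jaw":-0.8},{"travel":[0,0.065,-0.016],"rot":[0,0,0],"jaw":-0.8},{"travel":[0,0.065,-0.016],"rot":[0,0,0],"jaw":-0.8},{"travel":[0,0.065,-0.016],"rot":[0,0,0],"jaw":-0.8}]'
python3 - <<'E'
from h import *; from rig import *
s=read_state();p=s["tool_pos"];print(p, X@p,s["contact_force"])
E
```

```text
clock: 4.87
tool_pos: [549.7, 195.2, 74.7]
orientation: [2.328, 2.107, 0.002]
contact_force: [0.8, 0.1, -3.5]
finger_gap: 12.8
grip_force: 12.1
[549.69464665 195.21277268  74.67374627] 528.7734137210789 [ 0.79966375  0.05180484 -3.49770482]
```

```bash
python3 -m pendant '[{"travel":[0,0.006,0],"rot":[0,0,0],"jaw":-0.8},{"travel":[0,0.012,0],"rot":[0,0,0],"jaw":-0.8},{"travel":[0,0.018,0],"rot":[0,0,0],"jaw":-0.8},{"travel":[0,0.018,0],"rot":[0,0,0],"jaw":-0.8},{"travel":[0,0.018,0],"rot":[0,0,0],"jaw":-0.8}]'
python3 - <<'E'
from h import *; from rig import *
s=read_state();p=s["tool_pos"];print(p, X@p,s["contact_force"])
E
```

```text
clock: 5.28
tool_pos: [552.4, 195.1, 74.3]
orientation: [-2.325, -2.106, 0.009]
contact_force: [-16.0, -0.1, 10.1]
finger_gap: 12.3
grip_force: 11.0
[552.41281036 195.08237219  74.31333259] 531.4916685387637 [-15.95520939  -0.13189888  10.1089026 ]
```

The knob is at its end stop: 16 N resistance at the predicted position. I'll release it and rise.

```bash
python3 -m pendant '[{"travel":[0,-0.008,0],"rot":[0,0,0],"jaw":-0.8},{"travel":[0,-0.012,0],"rot":[0,0,0],"jaw":-0.1},{"travel":[0,-0.012,0],"rot":[0,0,0],"jaw":-0.1},{"travel":[0,-0.012,0],"rot":[0,0,0],"jaw":-0.1},{"travel":[0,-0.012,0],"rot":[0,0,0],"jaw":-0.1},{"travel":[0,-0.012,0],"rot":[0,0,0],"jaw":-0.1},{"travel":[0,-0.012,-0.06],"rot":[0,0,0],"jaw":-0.1},{"travel":[0,-0.012,-0.16],"rot":[0,0,0],"jaw":-0.1},{"travel":[0,-0.012,-0.26],"rot":[0,0,0],"jaw":-0.1},{"travel":[0,-0.012,-0.26],"rot":[0,0,0],"jaw":-0.1}]'
python3 - <<'E'
from h import *; from rig import *; import cv2
im=read_camera("top")["img"][220:320,170:320,::-1]; im2=read_camera("scene")["img"][200:300,200:350,::-1]
cv2.imwrite("pics/f.png",cv2.resize(np.vstack([im,im2]),None,fx=3,fy=3,interpolation=2))
go([520,56,170],Y); go([520,56,170],-Y); print(read_state()["q"])
E
```

```text
clock: 6.12
tool_pos: [555.9, 196.0, 187.2]
orientation: [2.323, 2.103, 0.018]
contact_force: [1.6, -0.3, 0.8]
finger_gap: 39.6
grip_force: 0.0
travel [-0.3549 -0.0466  0.0261] rot [ 0.0015  0.0009 -0.5015]
travel [-0.3549 -0.0466  0.0261] rot [ 0.0009 -0.0015  0.4985]
[1.37536915e-01 2.58557051e-01 1.63627502e+00 4.89767976e-06
 1.24162424e+00 2.36764334e-01]
```

View pics/f.png

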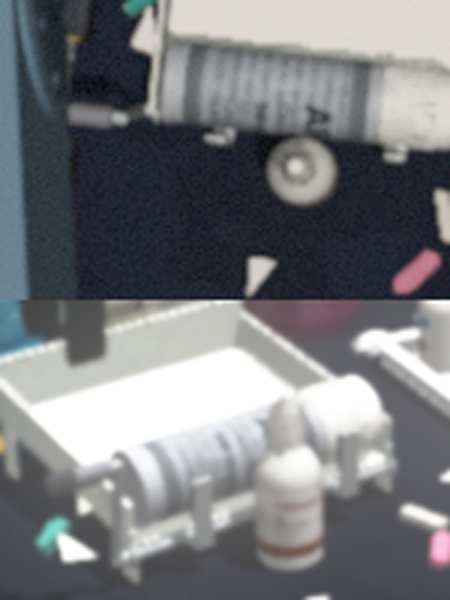

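The picture shows both stop fingers up at (202,505) and (347,465), the knob raised at the cheek front, the can on the rack, and the bottle unmoved. Next I'll move above the bottle with the tool turned 90°.

```bash
python3 -m pendant '[{"travel":[-0.355,-0.052,0.02],"rot":[0,0,0.5],"jaw":0.1},{"travel":[-0.355,-0.052,0.02],"rot":[0,0,0.5],"jaw":0.1},{"travel":[-0.355,-0.052,0.02],"rot":[0,0,0.5],"jaw":0.1},{"travel":[-0.355,-0.052,0.02],"rot":[0,0,0.5],"jaw":0.1},{"travel":[-0.355,-0.052,0.02],"rot":[0,0,0.5],"jaw":0.1},{"travel":[-0.355,-0.052,0.02],"rot":[0,0,0.5],"jaw":0.1},{"travel":[-0.355,-0.052,0.02],"rot":[0,0,0.5],"jaw":0.1},{"travel":[-0.355,-0.052,0.02],"rot":[0,0,0.5],"jaw":0.1},{"travel":[-0.355,-0.052,0.02],"rot":[0,0,0.5],"jaw":0.1},{"travel":[-0.355,-0.052,0.02],"rot":[0,0,0.5],"jaw":0.1}]'
python3 - <<'E'
from h import *; from rig import *
go([518,56,96],-Y); print(read_state()["q"])
E
```

```text
clock: 7.05
tool_pos: [514.9, 56.0, 168.2]
orientation: [-3.123, -0.337, 0.005]
contact_force: [0.6, -0.5, 0.2]
finger_gap: 48.7
grip_force: 0.0
travel [0.0082 0.0019 0.1805] rot [-0.0002  0.0011  0.0986]
[-1.21141841e-01  1.32859153e-01  1.81300352e+00  3.16592321e-05
  1.19924553e+00  1.23447731e+00]
```

```bash
python3 -m pendant '[{"travel":[0.008,0.002,0],"rot":[0,0,0.1],"jaw":0.1},{"travel":[0.008,0.002,0],"rot":[0,0,0.1],"jaw":0.1},{"travel":[0.008,0.002,0],"rot":[0,0,0.1],"jaw":0.1},{"travel":[0.008,0.002,0],"rot":[0,0,0.1],"jaw":0.1}]'
python3 - <<'E'
from h import *; from rig import *
c=read_camera("top"); w=cloud(c)
m=(w[...,2]>70)&(w[...,2]<140)&(abs(w[...,0]-518)<30)&(abs(w[...,1]-56)<30); print(m.sum())
go([518,56,96],-Y); print(read_state()["tool_pos"])
E
```

```text
clock: 7.38
tool_pos: [518.3, 56.0, 168.3]
orientation: [-3.138, 0.149, 0.005]
contact_force: [-0.4, -0.3, 0.5]
finger_gap: 48.5
grip_force: 0.0
0
travel [-0.0005 -0.      0.1815] rot [-0.      0.001   0.0011]
[518.42675509  55.94452776 168.58995915]
```

```bash
python3 -m pendant '[{"travel":[0,0,0.05],"rot":[0,0,0],"jaw":0.1},{"travel":[0,0,0.1],"rot":[0,0,0],"jaw":0.1},{"travel":[0,0,0.15],"rot":[0,0,0],"jaw":0.1},{"travel":[0,0,0.18],"rot":[0,0,0],"jaw":0.1},{"travel":[0,0,0.18],"rot":[0,0,0],"jaw":0.1},{"travel":[0,0,0.18],"rot":[0,0,0],"jaw":-0.1}]' 15
python3 - <<'E'
from h import *; from rig import *; import cv2
c=read_camera("scene"); cv2.imwrite("pics/g.png",cv2.resize(c["img"][200:300,220:350,::-1],None,fx=5,fy=5,interpolation=2)); s=read_state();print(s["tool_pos"],s["finger_gap"],s["contact_force"])
E
```

```text
clock: 7.93
tool_pos: [518.8, 56.0, 97.6]
orientation: [-3.138, 0.144, 0.003]
contact_force: [-0.1, -0.0, -0.6]
finger_gap: 43.9
grip_force: 0.0
[519.68346633  55.8760272   98.60004769] 40.25052146536513 [ 1.36288096 -0.11248717  0.36872879]
```

View pics/g.png

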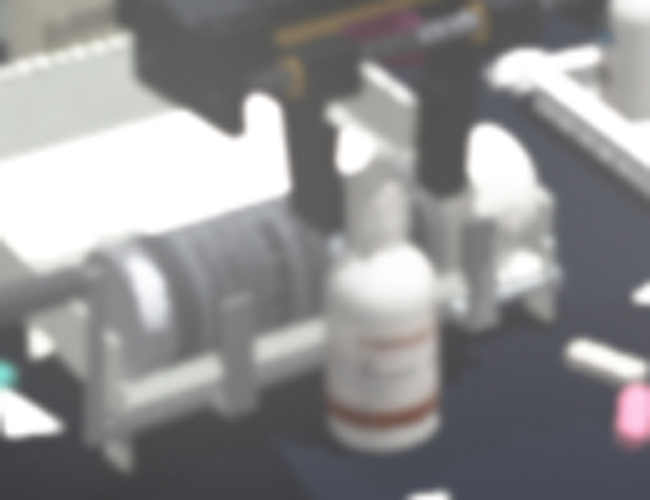

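The fingers straddle the cap at (380,190). I'll close on it.

```bash
python3 -m pendant '[{"travel":[0,0,0],"rot":[0,0,0],"jaw":-0.7},{"travel":[0,0,0],"rot":[0,0,0],"jaw":-0.7},{"travel":[0,0,0],"rot":[0,0,0],"jaw":-0.7},{"travel":[0,0,0],"rot":[0,0,0],"jaw":-0.7},{"travel":[0,0,0],"rot":[0,0,0],"jaw":-0.7},{"travel":[0,0,0],"rot":[0,0,0],"jaw":-0.7}]' 20
python3 - <<'E'
from h import *; from rig import *
s=read_state();print(s["tool_pos"],s["contact_force"])
E
```

```text
clock: 8.48
tool_pos: [520.2, 55.9, 99.3]
orientation: [-3.138, 0.145, -0.003]
contact_force: [-0.1, 1.7, 6.3]
finger_gap: 22.3
grip_force: 19.8
[520.2319445   55.91032041  99.28091572] [-0.12978834  1.71896361  6.28810735]
```

```bash
python3 -m pendant '[{"travel":[0,0,-0.004],"rot":[0,0,0],"jaw":-0.7},{"travel":[-0.004,0,-0.007],"rot":[0,0,0],"jaw":-0.7},{"travel":[-0.008,0,-0.007],"rot":[0,0,0],"jaw":-0.7},{"travel":[-0.012,0,-0.007],"rot":[0,0,0],"jaw":-0.7},{"travel":[-0.017,0,-0.007],"rot":[0,0,0],"jaw":-0.7},{"travel":[-0.024,0,-0.007],"rot":[0,0,0],"jaw":-0.7},{"travel":[-0.032,0,-0.007],"rot":[0,0,0],"jaw":-0.7},{"travel":[-0.042,0,-0.007],"rot":[0,0,0],"jaw":-0.7},{"travel":[-0.055,0,-0.01],"rot":[0,0,0],"jaw":-0.7},{"travel":[-0.07,0,-0.015],"rot":[0,0,0],"jaw":-0.7}]'
python3 -m pendant '[{"travel":[-0.012,0,-0.01],"rot":[0,0,0],"jaw":-0.7},{"travel":[-0.02,0,-0.025],"rot":[0,0,0],"jaw":-0.7},{"travel":[-0.02,0,-0.045],"rot":[0,0,0],"jaw":-0.7},{"travel":[-0.02,0,-0.07],"rot":[0,0,0],"jaw":-0.7},{"travel":[-0.02,0,-0.095],"rot":[0,0,0],"jaw":-0.7},{"travel":[-0.02,0,-0.115],"rot":[0,0,0],"jaw":-0.7},{"travel":[-0.02,0,-0.125],"rot":[0,0,0],"jaw":-0.7},{"travel":[-0.02,0,-0.13],"rot":[0,0,0],"jaw":-0.7},{"travel":[-0.02,0,-0.13],"rot":[0,0,0],"jaw":-0.7}]'
python3 - <<'E'
from h import *; from rig import *; import cv2
a=read_camera("top"); b=read_camera("scene")
cv2.imwrite("pics/h.png",cv2.resize(np.vstack([a["img"][200:320,180:340,::-1],b["img"][190:300,220:380,::-1]]),None,fx=2.5,fy=2.5,interpolation=2))
go([538.5,-219.8,155],-Y); s=read_state();print(s["tool_pos"],s["contact_force"],s["finger_gap"])
E
```

```text
clock: 9.32
tool_pos: [490.9, 58.6, 104.2]
orientation: [-3.138, 0.145, 0.001]
contact_force: [1.0, 0.5, -1.5]
finger_gap: 22.2
grip_force: 19.9
clock: 10.07
tool_pos: [484.0, 59.2, 156.9]
orientation: [3.138, -0.145, 0.002]
contact_force: [-0.3, 0.9, -1.4]
finger_gap: 22.1
grip_force: 19.9
travel [0.2017 0.6819 0.0024] rot [-0.      0.0002  0.0007]
[483.36052384  59.26388418 156.00486708] [-0.67128115 -0.39623132 -1.33372288] 22.060994487040773
```

View pics/h.png

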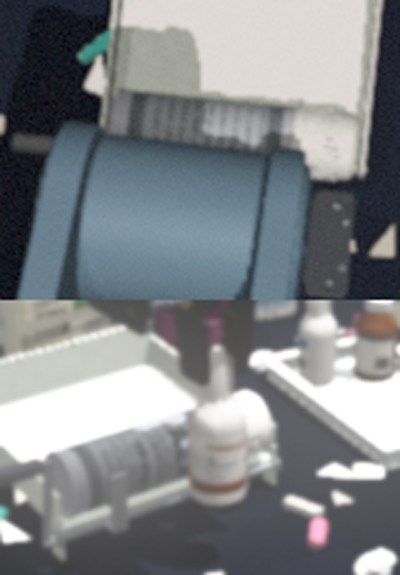

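The can is resting against the raised stop and the bottle hangs upright in the gripper. I'll carry it at about 110 mm/s.

```bash
python3 -m pendant '[{"travel":[0,0.006,0],"rot":[0,0,0],"jaw":-0.7},{"travel":[0,0.02,0],"rot":[0,0,0],"jaw":-0.7},{"travel":[0,0.045,0],"rot":[0,0,0],"jaw":-0.7},{"travel":[0,0.073,0],"rot":[0,0,0],"jaw":-0.7},{"travel":[0,0.101,0],"rot":[0,0,0],"jaw":-0.7},{"travel":[0,0.129,0],"rot":[0,0,0],"jaw":-0.7},{"travel":[0,0.157,0],"rot":[0,0,0],"jaw":-0.7},{"travel":[0,0.185,0],"rot":[0,0,0],"jaw":-0.7},{"travel":[0,0.213,0],"rot":[0,0,0],"jaw":-0.7},{"travel":[0,0.241,0],"rot":[0,0,0],"jaw":-0.7}]'
python3 -m pendant '[{"travel":[0.002,0.028,0],"rot":[0,0,0],"jaw":-0.7},{"travel":[0.007,0.056,0],"rot":[0,0,0],"jaw":-0.7},{"travel":[0.014,0.084,0],"rot":[0,0,0],"jaw":-0.7},{"travel":[0.023,0.111,0],"rot":[0,0,0],"jaw":-0.7},{"travel":[0.034,0.138,0],"rot":[0,0,0],"jaw":-0.7},{"travel":[0.045,0.164,0],"rot":[0,0,0],"jaw":-0.7},{"travel":[0.057,0.189,0],"rot":[0,0,0],"jaw":-0.7},{"travel":[0.069,0.214,0],"rot":[0,0,0],"jaw":-0.7},{"travel":[0.081,0.239,0],"rot":[0,0,0],"jaw":-0.7},{"travel":[0.093,0.264,0],"rot":[0,0,0],"jaw":-0.7}]'
python3 -m pendant '[{"travel":[0.012,0.025,0],"rot":[0,0,0],"jaw":-0.7},{"travel":[0.024,0.05,0],"rot":[0,0,0],"jaw":-0.7},{"travel":[0.037,0.075,0],"rot":[0,0,0],"jaw":-0.7},{"travel":[0.05,0.1,0],"rot":[0,0,0],"jaw":-0.7},{"travel":[0.063,0.122,0],"rot":[0,0,0],"jaw":-0.7},{"travel":[0.076,0.142,0],"rot":[0,0,0],"jaw":-0.7},{"travel":[0.089,0.158,0],"rot":[0,0,0],"jaw":-0.7},{"travel":[0.1,0.17,0],"rot":[0,0,0],"jaw":-0.7},{"travel":[0.106,0.176,0],"rot":[0,0,0],"jaw":-0.7},{"travel":[0.108,0.177,0],"rot":[0,0,0],"jaw":-0.7}]'
python3 - <<'E'
from h import *; from rig import *
go([540,-220,100],-Y); s=read_state();print(s["tool_pos"],s["contact_force"],s["finger_gap"])
E
```

```text
clock: 11.0
tool_pos: [474.5, -38.1, 156.3]
orientation: [3.138, -0.146, 0.0]
contact_force: [-0.6, -0.1, -2.0]
finger_gap: 22.3
grip_force: 19.9
clock: 11.83
tool_pos: [502.4, -146.3, 156.2]
orientation: [-3.138, 0.145, 0.0]
contact_force: [-0.8, 0.7, -1.2]
finger_gap: 22.5
grip_force: 19.9
clock: 12.67
tool_pos: [538.8, -220.2, 156.2]
orientation: [-3.138, 0.146, -0.0]
contact_force: [0.4, 0.0, -1.4]
finger_gap: 22.3
grip_force: 19.9
travel [ 0.0029 -0.0008  0.1406] rot [-0.     -0.      0.0006]
[ 538.80732852 -220.23022388  156.23174456] [ 0.40219578  0.00458376 -1.35071295] 22.30529125095085
```

```bash
python3 -m pendant '[{"travel":[0,0,0.01],"rot":[0,0,0],"jaw":-0.7},{"travel":[0,0,0.027],"rot":[0,0,0],"jaw":-0.7},{"travel":[0,0,0.045],"rot":[0,0,0],"jaw":-0.7},{"travel":[0,0,0.063],"rot":[0,0,0],"jaw":-0.7},{"travel":[0,0,0.081],"rot":[0,0,0],"jaw":-0.7},{"travel":[0,0,0.096],"rot":[0,0,0],"jaw":-0.7},{"travel":[0,0,0.108],"rot":[0,0,0],"jaw":-0.7},{"travel":[0,0,0.115],"rot":[0,0,0],"jaw":-0.7},{"travel":[0,0,0.119],"rot":[0,0,0],"jaw":-0.7},{"travel":[0,0,0.12],"rot":[0,0,0],"jaw":-0.7}]'
python3 -m pendant '[{"travel":[0,0,0.0025],"rot":[0,0,0],"jaw":-0.7},{"travel":[0,0,0.005],"rot":[0,0,0],"jaw":-0.7},{"travel":[0,0,0.0075],"rot":[0,0,0],"jaw":-0.7},{"travel":[0,0,0.01],"rot":[0,0,0],"jaw":-0.7},{"travel":[0,0,0.01],"rot":[0,0,0],"jaw":-0.7}]'
```

```text
clock: 13.5
tool_pos: [538.4, -219.8, 108.0]
orientation: [-3.138, 0.145, 0.0]
contact_force: [0.5, 0.4, -2.0]
finger_gap: 22.1
grip_force: 19.9
clock: 13.92
tool_pos: [538.4, -219.8, 104.2]
orientation: [-3.138, 0.145, 0.0]
contact_force: [-0.5, 0.4, -2.0]
finger_gap: 22.1
grip_force: 19.9
```

```bash
for i in 1 2 3; do python3 -m pendant '[{"travel":[0,0,0.0015],"rot":[0,0,0],"jaw":-0.7},{"travel":[0,0,0.003],"rot":[0,0,0],"jaw":-0.7},{"travel":[0,0,0.003],"rot":[0,0,0],"jaw":-0.7}]' | grep -E "tool_pos|contact"; done
```

```text
tool_pos: [538.4, -219.8, 103.0]
contact_force: [0.5, -0.2, -1.0]
tool_pos: [538.7, -219.9, 102.3]
contact_force: [-0.0, -0.5, 2.9]
tool_pos: [539.2, -220.0, 102.3]
contact_force: [-2.8, 2.4, 9.4]
```

Contact: 9 N upward, so the bottle is on the floor. I'll ease off, open and rise.

```bash
python3 -m pendant '[{"travel":[0,0,-0.002],"rot":[0,0,0],"jaw":-0.7},{"travel":[0,0,-0.002],"rot":[0,0,0],"jaw":-0.45},{"travel":[0,0,-0.002],"rot":[0,0,0],"jaw":-0.3},{"travel":[0,0,-0.002],"rot":[0,0,0],"jaw":-0.1},{"travel":[0,0,-0.002],"rot":[0,0,0],"jaw":0.1},{"travel":[0,0,-0.002],"rot":[0,0,0],"jaw":0.1},{"travel":[0,0,-0.002],"rot":[0,0,0],"jaw":0.1},{"travel":[0,0,-0.03],"rot":[0,0,0],"jaw":0.1},{"travel":[0,0,-0.07],"rot":[0,0,0],"jaw":0.1},{"travel":[0,0,-0.12],"rot":[0,0,0],"jaw":0.1}]'
python3 -m pendant '[{"travel":[0,0,-0.08],"rot":[0,0,0],"jaw":0.1},{"travel":[-0.1,0,-0.16],"rot":[0,0,0],"jaw":0.1},{"travel":[-0.2,0,-0.2],"rot":[0,0,0],"jaw":0.1},{"travel":[-0.3,0,-0.2],"rot":[0,0,0],"jaw":0.1},{"travel":[-0.35,0,-0.2],"rot":[0,0,0],"jaw":0.1},{"travel":[-0.35,0,-0.2],"rot":[0,0,0],"jaw":0.1},{"travel":[-0.35,0,-0.2],"rot":[0,0,0],"jaw":0.1},{"travel":[-0.35,0,-0.2],"rot":[0,0,0],"jaw":0.1}]'
python3 - <<'E'
from h import *; from rig import *; import cv2
a=read_camera("top"); b=read_camera("scene")
cv2.imwrite("pics/i.png",cv2.resize(np.vstack([a["img"][150:310,190:460,::-1],b["img"][170:310,200:470,::-1]]),None,fx=2,fy=2,interpolation=2))
E
```

```text
clock: 15.5
tool_pos: [537.7, -219.4, 148.7]
orientation: [-3.137, 0.145, 0.003]
contact_force: [-0.5, -0.1, 0.7]
finger_gap: 48.4
grip_force: 0.0
clock: 16.17
tool_pos: [399.7, -207.4, 229.7]
orientation: [3.137, -0.146, 0.003]
contact_force: [0.3, 0.7, -1.0]
finger_gap: 48.3
grip_force: 0.0
```

View pics/i.png

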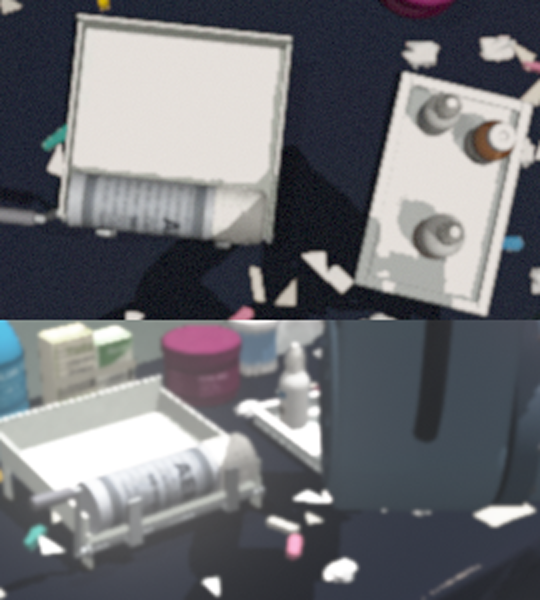

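The bottle stands upright in the tray's free end at (438,238). The other two bottles are unmoved at (440,108) and (492,140), the can lies against the raised stop fingers, and the arm is clear.

```bash
python3 -c "
from rig import *
print(sign_off())"
```

```text
the job is handed in; nothing more can be done
None
```

The job is done and handed in at about 16 s: the stop is fully up, the can lies against it on the rack, the dropper bottle stands in the tray's free end, and the other two bottles have not moved.

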